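Load the scent cartridge and start the diffuser

TASK

Load the long scent cartridge into the diffuser: slide it nose first along the bay, fully home, until the spring catch clicks behind its tail, and let go. Then flip up the guard on the start box until it stays open by itself, and then press the start button beneath it all the way down and let go. Leave the short cartridge where it lies and do not knock over the small amber vials.

Things in the scene. Friction and masses are not known exactly. Their poses are not given: they have to be found in the camera images.
- cartridge_center (a point): Centre of the body of the long loose white cartridge (about 0.14 kg). Body 100 (x) x 44 (y) x 30 mm (z); this point is 15 mm above its underside. Its x axis points to its nose (the end that goes in first, marked by a grey strip on the end face). On top stands an upright grip fin, 46 (x) x 14 (y) x 30 mm high, nearer the tail.
- cartridge_fin (a point): Centre of the long cartridge's grip fin, 48 mm above the cartridge's underside and 20 mm towards the tail from its centre; the fin spans from 30 to 60 mm above the underside. Pinch it across its 14 mm thickness (the cartridge's y). Axes as the cartridge.
- short_cartridge_center (a point): Centre of the other loose white cartridge, body only 64 mm long (same 44 x 30 mm section, fin in the middle, 15 mm above its underside): not wanted, leave it.
- bay_seat (a point): Where the centre of the long cartridge's body is when fully home in the bay of the fixed white diffuser. x = level direction in which it slides in, z up. The bay's floor is 15 mm below this point (12 mm above the table), flat, and begins 148 mm before (-x) it. The end stop, the face of a fan head 75 mm high above the table, is 50 mm ahead (+x), so a home cartridge touches it.
- bay_mouth (a point): Start of the parallel guide rails, on the middle of the bay's floor, 93 mm before the seat; axes as bay_seat. The two rails are 8 mm high above the floor and 48 mm apart (2 mm play each side) from here to the stop. Before this point the mouth flares to 70 mm wide over 28 mm; the bay is open above here.
- bay_lips (a point): Middle between the two lips over the inner end of the bay, 30 mm ahead of the seat, at the height of their tops (51 mm above the table). Walls and lips cover the cartridge's edges over the last 40 mm before the stop: lip undersides 34 mm above the floor (4 mm play over the body), slot between the lips 28 mm wide. The fin and fingers stay outside them when home. Axes as bay_seat.
- catch (a joint): Travel in m of the steel spring catch: 0 = sprung fully out (engaged), up to 0.012 pushed aside. It reads 0.004 to 0.010 while a cartridge passes and returns to 0 when the tail has passed. Spring 2.5 to 5 N sideways; pushing a cartridge past it takes about 3 to 8 N.
- catch_nose (a point): Inner back corner of the catch's nose, at the left (+y) side of the bay; 53 mm before the seat, 3 mm behind the tail of a cartridge that is home. The nose stands 8 mm into the bay, 10 to 24 mm above the floor, with a ramp facing the mouth that the cartridge's edge pushes aside, and a square back face. Axes as bay_seat.
- guard_tab (a point): Middle of the pull tab of the guard on the fixed start box: an upright plate 36 long (x), 10 thick (y), 20 mm high (z), sticking out in front (-x) of the guard hood; with the guard shut it is 52 mm above the table, over the bare table 20 mm in front of the box's 30 mm high front. Pinch it across its thickness from above. It turns with the guard; axes as guard_hinge when shut.
- guard_hinge (a point): Middle of the guard's hinge line, 36 mm above the table. Its axes are the start box's: the hinge runs along y, x points away from the tab, z up. With the guard shut the tab's middle lies at x -82, z +16 mm from it. The guard swings up and over towards +x.
- guard (a joint): Guard angle in rad: 0 shut (start), 1.9 fully open against its stop. The light hood (about 50 g, 64 x 58 x 27 mm) has no spring: it drops shut below about 1.1 rad and falls open by itself beyond about 1.3 rad.
- start_top (a point): Middle of the top of the round start button (26 mm across) inside the guard, 52 mm above the table, 32 mm in front (-x) of the hinge line; press straight down.
- start (a joint): Press depth of the start button in m: 0 up, 0.006 fully down (about 5 N, springs back).
- vial_a: Small closed amber vial standing on the table, 32 mm across, 66 mm tall, origin at its underside: leave standing.
- vial_b: Small amber vial, 28 mm across, 58 mm tall, origin at its underside: leave standing.
- vial_c: Small amber vial, 32 mm across, 70 mm tall, origin at its underside: leave standing.
There are look-alikes about, which are no part of the job. Leave any yellow look-alike of the part that bears cartridge_center alone.

How it is judged (in metres and radians):
On the way, in this order (a step that is already met when the one before it is completed fails the run):
1. the long cartridge is fully home in the bay with the catch sprung out behind it (x of cartridge_center in the frame of bay_seat between -0.006 and 0.004 m and y of cartridge_center in the frame of bay_seat between -0.005 and 0.005 m and z of cartridge_center in the frame of bay_seat below 0.004 m and angle between the x axis of cartridge_center and the x axis of bay_seat, either way round below 0.08 rad and x of cartridge_fin in the frame of bay_seat below -0.012 m and value of joint catch below 0.002 m), for 0.2 s.
2. the guard is flipped open past 1.5 rad (all of step 1 and value of joint guard above 1.5 rad), for 0.2 s.
3. the start button is pressed at least 4.5 mm down, guard open and cartridge home (all of step 2 and value of joint start above 0.0045 m), for 0.1 s.
At the end, for the whole second after the job is handed in: The long cartridge is at rest fully home, nose to the stop (centre -6 to +4 mm of the seat along the bay, 5 mm sideways, under 4 mm raised, in line within 0.08 rad), the catch sprung out (under 2 mm) behind it; the guard stays open past 1.5 rad; the button is up (under 1.5 mm) (all of step 2 and value of joint start below 0.0015 m and linear speed of cartridge below 0.02 m/s and velocity of joint guard below 0.1 rad/s); the robot touches nothing.
It fails at once if a vial is knocked over (angle between any of vial_a, vial_b, vial_c's own z axis and vertical above 0.6 rad).
It fails at once if the short cartridge is moved more than 4 cm (distance of short_cartridge_center from where it was at the start of the episode above 0.04 m).
It also fails if it takes over 72 s, if anything falls off the work surface, if the arm or the gripper's body presses on something with over 40 N, if the wrist force passes 120 N, or if a joint passes its speed limit or range.

ROBOT

A 6-joint arm with a two-finger parallel gripper is mounted at the origin on the work surface. World frame = base frame: x ahead of the robot, y to its left, z up, the work surface at z = 0. Lengths are in m, angles in degrees, forces in N, time in s.
With the tool pointing down it reaches from about 0.25 to 0.85 m from the base axis. Payload 12.5 kg.
Tool frame: the origin (TCP) lies between the finger pads; the fingertips stand manip.tip_extent ahead of it and the grasp point (between the pads) lies 2 mm behind it (manip.tip_extent is the distance from the TCP to the fingertips, in m); x points along the fingers, y is the direction in which the jaws open and shut, and the axes are right-handed (so a half turn about x gives the same grasp; the last joint's range is limited). The gripper opens to 93 mm and grips with 3 to 60 N. Pads are 15 mm wide; open, the fingers measure 128 mm over their backs; the gripper's body (75 mm by 188 mm) begins 65 mm behind the grasp point.
Start: joints at [-71.138, 20.094, 94.641, -0, 65.266, -4.847], TCP at [0.221, -0.504, 0.236] pointing down, gripper open.
Joint ranges: [-157.81, 157.81], [-45, 120.19], [0.68, 151.7], [-89.99, 269.99], [4.06, 180], [-164.3, 164.3]. Speed limits (degrees/s): [127.2, 127.2, 159.86, 180, 180, 180].

INTERFACE

Orientations are given as a 3x3 rotation matrix whose columns are the frame's x, y, z axes.
In Python, from station import manip gives the robot as it stands.
- The arm moves only by the tool carry_out, never from a script. Its arguments are lists of equal length, an entry for each row: "dp": the shift along the tool's x, y, z in cm, a list of three; "spin": the turn about the tool's x in rad; "gripper": the finger opening in cm, from 0 to 9.3. A call has 1 to 10 rows; each row is the pose to reach, as a shift and turn from the pose commanded when the call began, along the tool's axes at that moment; what a row does not reach only later rows make up. A row lasts 1/10 s, in which the tool goes at most 50 mm and 8.59 degrees, less where a joint would pass 70% of its speed; a pose out of reach is approached as far as the arm can. A call with a gripper value outside its range is refused whole. The fingers move at their own pace and stop on an object; "grip_force" is the grip in N (left out, the last holds). Time passes only in rows, so rows that repeat a pose let the fingers close. It gives the time, the measured TCP pose, the force and the opening at its end, in the units of the state.
- manip.observe(): the state, without advancing time (a new reading comes with each control period).
- manip.grab_frame(name): name is "side" or "top"; returns the picture (384x512x3 uint8, blue, green, red); there is no depth.
- manip.camera_params(name): a dict with "mtx" (3x3 intrinsics, pixels), "R" (3x3) and "t" (3): a world point X has camera coordinates R X + t. Camera axes: x right, y down, z forward; pixel columns grow to the right and rows downward; lengths in m; the calibration is good to about 2 mm. A picture is of the moment at which its call begins. camera_params takes no time and is no camera call.
- manip.hand_in(): hands the job in, once; it reports no verdict.
The state is a dict: "time": time; "joint_pos": joint angles; "joint_vel": joint speeds; "joint_torque": joint torques, N m; "ee_pos": TCP position; "ee_rot": TCP orientation; "force": force on the tool from outside, world axes, zero at the start; "ft_torque": the same for the moment, N m; "grip_width": finger opening in m.
Only numpy, scipy, OpenCV 4.12 (cv2) and the standard library are available. Lean on these libraries where they do the work, as an engineer would, in place of code of your own. Each camera call takes 0.05 s, during which the arm holds its last target.

## Working session

There is one attempt and no reset: what is moved stays moved. The work goes in short steps, Python scripts to look and compute and a tool call to move; the robot and the scene stay as the last step left them, time stands still between calls to the robot, and variables do not carry over. Pictures are saved under pics/ and viewed, and the job is handed in when it is done.

Besides the shell and the picture viewer there is one more tool, called after "Call:" as name([rows], argument=value, ...), one row to a line, values as JSON. carry_out: Moves the arm, as the interface text tells. Its arguments: {"type":"object","properties":{"dp":{"type":"array","items":{"type":"array","items":{"type":"number"}}},"spin":{"type":"array","items":{"type":"number"}},"gripper":{"type":"array","items":{"type":"number"}},"grip_force":{"type":"number"}},"required":["dp","spin","gripper"]}

```bash
mkdir -p pics; ls
python3 - <<'E'
from station import manip
import cv2
for n in ("side","top"):
    f=manip.grab_frame(n); cv2.imwrite(f"pics/{n}0.png",f)
    c=manip.camera_params(n); print(n,c["mtx"].tolist(),c["R"].tolist(),c["t"].tolist())
s=manip.observe(); print(s["time"],s["ee_pos"],s["ee_rot"],s["grip_width"],manip.tip_extent)
E
```

```text
pics
side [[393.7814930175711, 0.0, 256.61427210395436], [0.0, 393.7814930175711, 193.24377256542624], [0.0, 0.0, 1.0]] [[-0.9437366255560289, -0.33062807155758583, 0.0068014617716777815], [-0.22413009473313653, 0.6243580303164135, -0.748293225022333], [0.24316019867370336, -0.7077161353802249, -0.6633332416692568]] [0.5223074307692026, 0.17896955865175984, 0.8366883453121694]
top [[369.49279112769807, 0.0, 251.33871298431401], [0.0, 369.49279112769807, 187.25993714463704], [0.0, 0.0, 1.0]] [[-0.02086056683888305, -0.9991189395486314, -0.03641677342075523], [-0.9804694720863723, 0.027568858323003605, -0.19472948507464577], [0.19556188549364886, 0.03164336717203595, -0.9801807212224612]] [0.031549203203711386, 0.5649815694653141, 0.9677762868884612]
0.1 [ 0.22107885 -0.50329263  0.23516664] [[-3.10559100e-04  4.02097031e-01 -9.15597008e-01]
 [ 9.76625657e-04 -9.15596494e-01 -4.02097136e-01]
 [-9.99999475e-01 -1.01907045e-03 -1.08351454e-04]] 0.09316806998498488 0.017
```

View pics/side0.png

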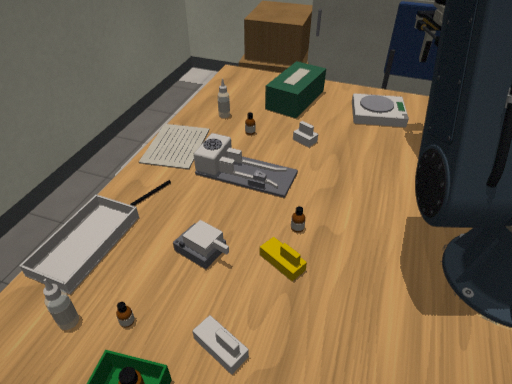

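View pics/top0.png

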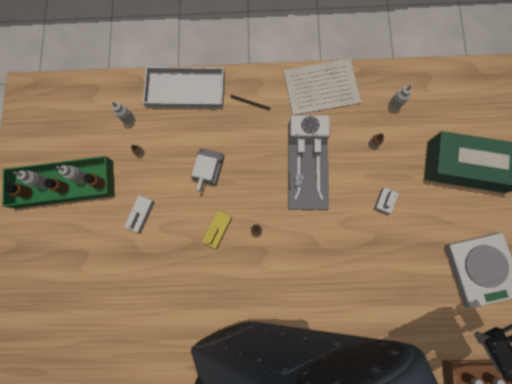

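Candidates: a white cartridge at top (139,213) / side (220,343), a smaller white one at top (387,200) / side (306,133), and a yellow one at top (217,230). The longer white one fits. I'll confirm with enlarged crops.

Run:
```python
import cv2
t=cv2.imread("pics/top0.png"); s=cv2.imread("pics/side0.png")
def c(i,x,y,w,h,k,n): cv2.imwrite(f"pics/{n}.png",cv2.resize(i[y:y+h,x:x+w],None,fx=k,fy=k,interpolation=cv2.INTER_CUBIC))
c(s,160,200,100,175,1,"x")
import numpy as np
a=cv2.resize(s[310:375,185:255],None,fx=8,fy=8,interpolation=cv2.INTER_CUBIC)
cv2.imwrite("pics/c_side_cart.png",a)
c(t,115,185,50,50,10,"c_top_cart")
c(t,280,105,60,110,5.4,"c_top_bay")
c(s,185,125,120,75,6.5,"c_side_bay")
c(t,180,140,55,60,9,"c_top_box")
c(s,165,210,75,65,9,"c_side_box")
```

```text
(no output)
```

View pics/c_side_cart.png

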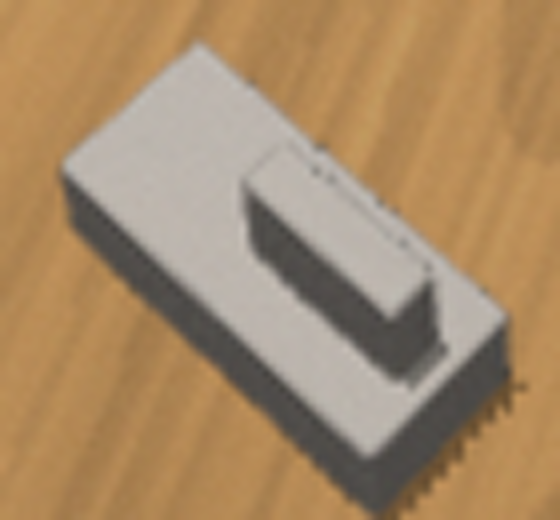

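View pics/c_top_cart.png

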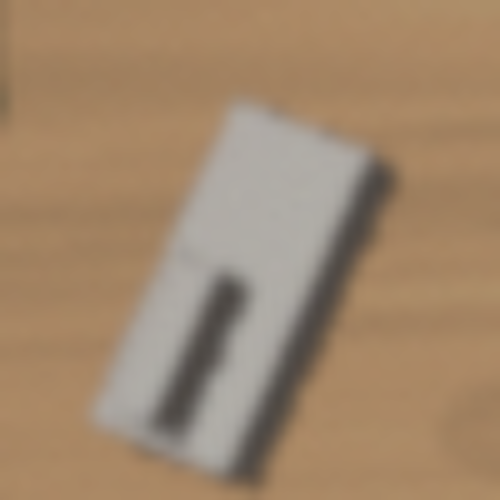

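View pics/c_top_bay.png

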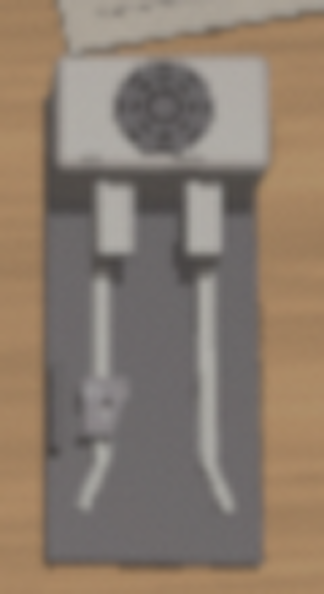

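View pics/c_side_bay.png

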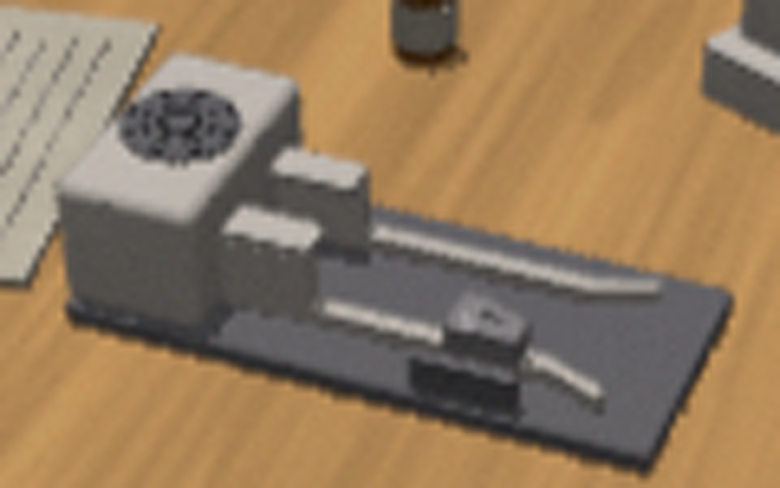

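View pics/c_top_box.png

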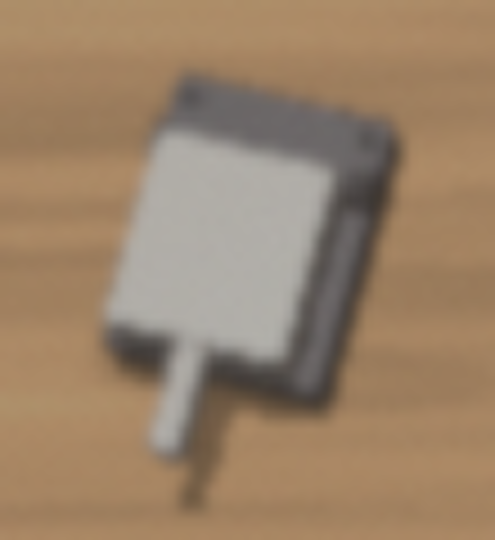

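View pics/c_side_box.png

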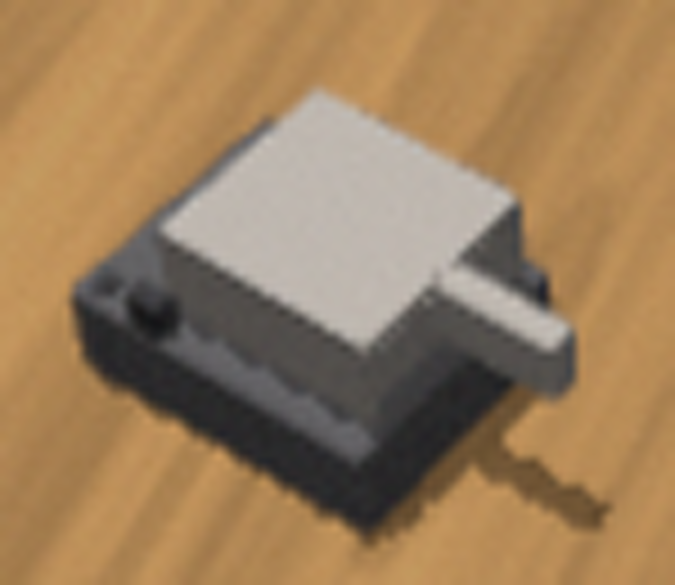

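The crops show it is the long cartridge: its fin is off-centre towards the robot, so the nose points away at about +x. The bay's slide direction is up in the top view, and the guard tab points towards the robot. Next I fit the poses.

```bash
cat > fit.py <<'E'
import numpy as np
from scipy.optimize import least_squares
from station import manip
C={n:manip.camera_params(n) for n in("side","top")}
def proj(n,X):
    c=C[n];p=np.asarray(c["R"])@X+np.asarray(c["t"]);p=np.asarray(c["mtx"])@p;return p[:2]/p[2]
def uv(o,k,p): return (np.asarray(p)+.5)/k-.5+np.asarray(o)
def fit(obs,p0,ext=0):
    # obs: (cam, localfn(extra)->xyz, uv) ; params x,y,yaw,extras
    def f(p):
        c,s=np.cos(p[2]),np.sin(p[2]);r=[]
        for n,l,u in obs:
            l=np.asarray(l(p[3:]) if callable(l) else l,float)
            r+=list(proj(n,np.array([p[0]+c*l[0]-s*l[1],p[1]+s*l[0]+c*l[1],l[2]]))-u)
        return np.array(r)
    q=least_squares(f,p0,loss="soft_l1",x_scale=0.1)
    return q.x,f(q.x).reshape(-1,2)
E
python3 - <<'E'
from fit import *
np.set_printoptions(precision=4,suppress=True)
S=lambda p:uv((185,310),8,p);T=lambda p:uv((115,185),10,p)
o=[("side",(.05,-.022,.03),S((200,42))),("side",(.05,.022,.03),S((62,168))),("side",(-.05,.022,.03),S((370,458))),("side",(-.05,-.022,.03),S((508,318))),
("side",(.003,-.007,.06),S((285,145))),("side",(.003,.007,.06),S((245,182))),("side",(-.043,.007,.06),S((392,318))),("side",(-.043,-.007,.06),S((432,275))),
("top",(.05,.022,.03),T((238,100))),("top",(.05,-.022,.03),T((380,152))),("top",(-.05,.022,.03),T((95,420))),("top",(-.05,-.022,.03),T((230,475)))]
for sub in (o,o[:8],o[8:]):
    x,r=fit(sub,[.45,.3,-.3]);print("cart",x,np.degrees(x[2]),np.abs(r).max(),); 
    if sub is o: print(r.T)
S=lambda p:uv((185,125),6.5,p);T=lambda p:uv((280,105),5.4,p)
o=[("top",lambda e:(-.148,e[0],.012),T((45,563))),("top",lambda e:(-.148,-e[0],.012),T((262,563))),
("top",lambda e:(.05,e[1],.075),T((58,165))),("top",lambda e:(.05,-e[1],.075),T((268,168))),
("top",(.01,.014,.051),T((133,255))),("top",(.01,-.014,.051),T((187,255))),
("side",lambda e:(-.148,e[0],.012),S((650,462))),("side",lambda e:(-.148,-e[0],.012),S((732,295))),
("side",lambda e:(.05,e[1],.075),S((190,220))),("side",lambda e:(.05,-e[1],.075),S((298,88))),
("side",(.01,.014,.051),S((325,228))),("side",(.01,-.014,.051),S((360,190)))]
for sub in (o,o[:6],o[6:]):
    x,r=fit(sub,[.6,-.1,0,.05,.05]);print("bay",x,np.degrees(x[2]),np.abs(r).max())
    if sub is o: print(r.T)
S=lambda p:uv((165,210),9,p);T=lambda p:uv((180,140),9,p)
# extras: hood front x, back x, halfwidth, top z
o=[]
for n,F,P in(("top",T,[(165,130),(335,165),(105,322),(285,362)]),("side",S,[(160,232),(318,88),(365,350),(518,198)])):
    for p,(i,sg) in zip(P,[(1,1),(1,-1),(0,1),(0,-1)]):
        o.append((n,(lambda i,sg:lambda e:(e[i],sg*e[2],e[3]))(i,sg),F(p)))
o+=[("side",(-.1,-.005,.062),S((578,328))),("side",(-.1,.005,.062),S((548,352))),("side",(-.1,.005,.042),S((555,396))),
("top",(-.1,.005,.062),T((150,450))),("top",(-.1,-.005,.062),T((185,460)))]
x,r=fit(o,[.55,.15,-.2,-.06,0,.029,.063]);print("hinge",x,np.degrees(x[2]),np.abs(r).max());print(r.T)
c,s=np.cos(x[2]),np.sin(x[2])
print("tab",x[0]-.082*c,x[1]-.082*s,"btn",x[0]-.032*c,x[1]-.032*s)
# vials (base guesses, top cam base pixel) 
from numpy.linalg import inv
def ray(n,u,z):
    c=C[n];R=np.asarray(c["R"]);o_=-R.T@np.asarray(c["t"]);d=R.T@inv(c["mtx"])@[*u,1];return o_+d*(z-o_[2])/d[2]
for u in((125,322),(299,228),(250,132),(65,320),(306,140)): print("side",u,ray("side",u,0.0))
for u in((137,151),(256,230),(376,141),(387,201),(217,230)): print("top",u,ray("top",u,0.04))
E
```

```text
cart [ 0.5031  0.3432 -0.402 ] -23.03284579034043 1.134712356367146
[[-0.1253 -0.9621 -0.2513  0.5065  0.0155 -0.9146 -0.2185  0.6936 -0.3935
  -0.7807 -1.1045 -0.6357]
 [-0.8827 -0.5694  0.4945 -0.5817 -1.1089 -0.2106  0.2408 -0.3069  0.3234
   0.6846  0.8379  1.1347]]
cart [ 0.5026  0.3437 -0.4013] -22.992828346787295 0.8646230231020127
cart [ 0.5052  0.3412 -0.3973] -22.763619339763164 0.4115703322271145
bay [ 0.6534 -0.146  -0.0385  0.0569  0.0536] -2.2059615740852268 2.1897860377764573
[[-0.0978 -0.0742 -0.0654 -0.2071 -0.4242 -0.4515 -0.3576  0.0753 -0.0839
   0.2795 -0.3366 -1.5632]
 [ 0.3773  0.8791  0.4711  0.0978  0.198   0.2621 -0.8261 -0.5117 -1.3601
  -2.1898 -0.1565  0.0059]]
bay [ 0.6544 -0.1467 -0.0399  0.0568  0.0538] -2.2882979479565413 0.5277066142095919
bay [ 0.6516 -0.1428 -0.0319  0.057   0.0525] -1.8251955567899256 1.425185473288849
hinge [ 0.6569  0.1397 -0.2632 -0.0639 -0.0003  0.0285  0.0604] -15.08039179623275 0.8926968071864962
[[-0.2296  0.3207  0.3806  0.0096 -0.4166 -0.4551 -0.224  -0.1145 -0.1303
   0.2487 -0.0967 -0.1042 -0.5278]
 [ 0.2429  0.841   0.2574  0.4466 -0.1837  0.1442 -0.2523 -0.0714 -0.8927
  -0.5206  0.853   0.1982 -0.0845]]
tab 0.5777585995211916 0.16098802204951798 btn 0.6260366858313184 0.14797931795449212
side (125, 322) [0.695  0.3571 0.    ]
side (299, 228) [0.4441 0.0058 0.    ]
side (250, 132) [ 0.6977 -0.3482  0.    ]
side (65, 320) [0.8056 0.3919 0.    ]
side (306, 140) [ 0.519  -0.3648  0.    ]
top (137, 151) [0.6855 0.3483 0.04  ]
top (256, 230) [0.4486 0.0079 0.04  ]
top (376, 141) [ 0.6932 -0.3401  0.04  ]
top (387, 201) [ 0.5197 -0.3552  0.04  ]
top (217, 230) [0.4512 0.1156 0.04  ]
```

Call:
carry_out([
  [0,-3.4,-2.9],
  [0,-6.8,-5.8],
  [0,-10.2,-8.8],
  [0,-13.6,-11.7],
  [0,-17,-14.6],
  [0,-20.4,-17.5],
  [0,-23.8,-20.4],
  [0,-27.2,-23.4],
  [0,-30.6,-26.3],
  [0,-34,-29.2],
], spin=[-0.115,-0.23,-0.345,-0.46,-0.575,-0.69,-0.805,-0.92,-1.035,-1.15], gripper=[5,5,5,5,5,5,5,5,5,5])

```text
time: 1.1
ee_pos: [0.3518, -0.073, 0.2357]
ee_rot: [[0.0, 1.0, -0.003], [-0.0, -0.003, -1.0], [-1.0, 0.0, 0.0]]
force: [0.5, -0.4, 0.4]
grip_width: 0.0501
```

```bash
cat > go.py <<'E'
import sys,numpy as np
from station import manip
s=manip.observe()
def go(x,y,z,yaw):
    p=np.array(s["ee_pos"]);R=np.array(s["ee_rot"]);d=R.T@(np.array([x,y,z])-p)*100
    cy=np.degrees(np.arctan2(R[1,1],R[0,1])); sp=-((yaw-cy+180)%360-180)
    print("t",round(s["time"],2),"pos",p.round(4),"jawyaw",round(cy,2),"tilt",R[2,0].round(4),"w",round(s["grip_width"],4),"F",np.round(s["force"],1),"j",np.round(s["joint_pos"],1))
    print("delta cm tool",d.round(2),"spin rad",round(np.radians(sp),4))
if __name__=="__main__": go(*map(float,sys.argv[1:5]))
E
python3 go.py .4846 .351 .2 67
```

```text
t 1.1 pos [ 0.3518 -0.073   0.2357] jawyaw -0.15 tilt -1.0 w 0.0501 F [ 0.5 -0.4  0.4] j [-19.2  -0.7 120.    0.   60.7 -19. ]
delta cm tool [  3.57  13.17 -42.44] spin rad -1.1719
```

Call:
carry_out([
  [0.3,1.3,-4.2],
  [0.7,2.6,-8.5],
  [1,4,-12.7],
  [1.4,5.3,-17],
  [1.7,6.6,-21.2],
  [2.1,7.9,-25.5],
  [2.5,9.2,-29.7],
  [2.8,10.5,-34],
  [3.2,11.9,-38.2],
  [3.6,13.2,-42.4],
], spin=[-0.117,-0.234,-0.351,-0.468,-0.585,-0.702,-0.819,-0.936,-1.053,-1.172], gripper=[5,5,5,5,5,5,5,5,5,5])

```text
time: 2.1
ee_pos: [0.4869, 0.3501, 0.1991]
ee_rot: [[-0.0, 0.39, 0.921], [-0.0, 0.921, -0.39], [-1.0, -0.0, -0.0]]
force: [0.3, -1.3, 0.6]
grip_width: 0.0497
```

```bash
python3 go.py .4846 .351 .08 67
python3 - <<'E'
from station import manip
import cv2
for n,(x,y,w,h) in (("side",(150,230,150,154)),("top",(60,150,160,120))):
    f=manip.grab_frame(n); cv2.imwrite(f"pics/{n}1.png",cv2.resize(f[y:y+h,x:x+w],None,fx=4,fy=4,interpolation=cv2.INTER_CUBIC)[:600])
E
```

```text
t 2.1 pos [0.4869 0.3501 0.1991] jawyaw 67.04 tilt -1.0 w 0.0497 F [ 0.3 -1.3  0.6] j [ 31.3  27.4  89.1  -0.   63.5 -35.8]
delta cm tool [11.91 -0.   -0.24] spin rad 0.0008
```

View pics/side1.png

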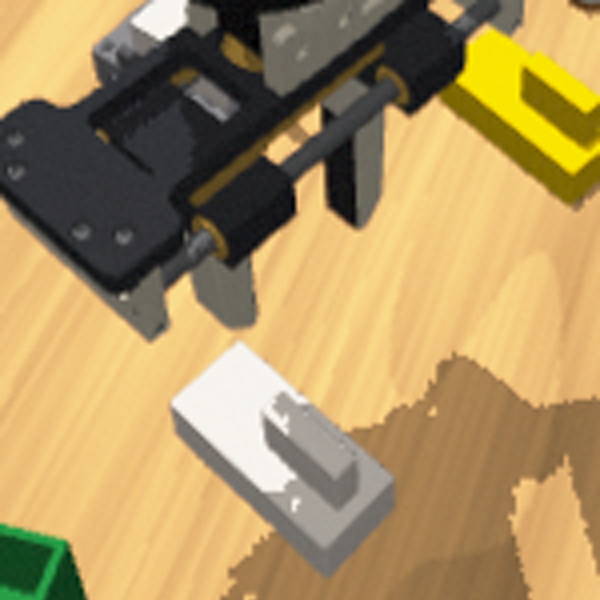

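The side view shows the fingers open above the cartridge, in line with its fin at crop (310,440). I'll lower onto it.

Call:
carry_out([
  [4,0,-0.2],
  [8,0,-0.2],
  [11,0,-0.2],
  [13,0,-0.2],
  [14.4,0,-0.2],
  [14.7,0,-0.2],
  [14.7,0,-0.2],
], spin=[0,0,0,0,0,0,0], gripper=[5,5,5,5,5,5,5])

```text
time: 2.9
ee_pos: [0.4851, 0.3489, 0.0529]
ee_rot: [[0.0, 0.395, 0.919], [0.0, 0.919, -0.395], [-1.0, 0.0, 0.0]]
force: [0.3, 0.2, -0.3]
grip_width: 0.0502
```

```bash
python3 go.py .4846 .351 .052 67
python3 - <<'E'
from station import manip
import cv2
for n,(x,y,w,h) in (("side",(150,230,150,150)),("top",(60,150,160,120))):
    f=manip.grab_frame(n); cv2.imwrite(f"pics/{n}2.png",cv2.resize(f[y:y+h,x:x+w],None,fx=4,fy=4,interpolation=cv2.INTER_CUBIC))
E
```

```text
t 2.9 pos [0.4851 0.3489 0.0529] jawyaw 66.72 tilt -1.0 w 0.0502 F [ 0.3  0.2 -0.3] j [ 31.3  38.3  94.5  -0.   47.2 -35.5]
delta cm tool [ 0.09  0.18 -0.13] spin rad -0.0048
```

View pics/side2.png

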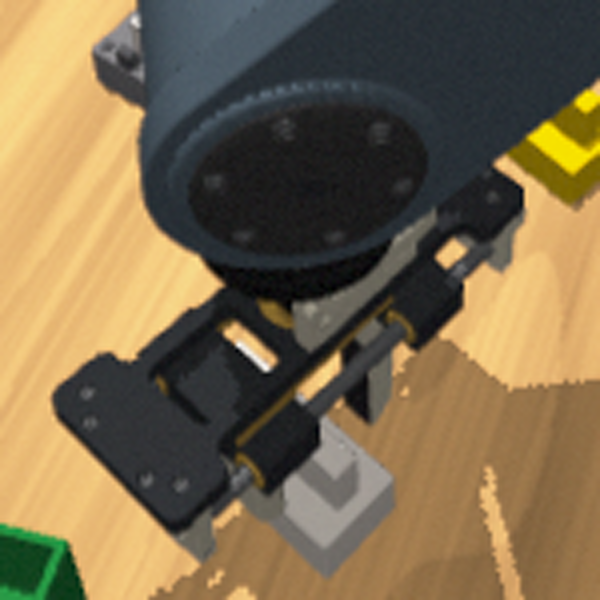

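The side view shows the fingers straddling the fin near crop (330,470). I'll close on it, then lift.

Call:
carry_out([
  [0,0.1,-0.1],
  [0,0.1,-0.1],
  [0,0.1,-0.1],
  [0,0.1,-0.1],
  [0,0.1,-0.1],
  [0,0.1,-0.1],
], spin=[0,0,0,0,0,0], gripper=[0.8,0.8,0.8,0.8,0.8,0.8], grip_force=35)

```text
time: 3.6
ee_pos: [0.4845, 0.3504, 0.0527]
ee_rot: [[0.0, 0.395, 0.919], [0.0, 0.919, -0.395], [-1.0, 0.0, 0.0]]
force: [-0.2, 0.8, 0.5]
grip_width: 0.0137
```

Call:
carry_out([
  [-1,0,0],
  [-4,0,0],
  [-8,0,0],
  [-11,0,0],
  [-11,0,0],
], spin=[0,0,0,0,0], gripper=[0.8,0.8,0.8,0.8,0.8])

```text
time: 4.1
ee_pos: [0.486, 0.3513, 0.1675]
ee_rot: [[0.006, 0.395, 0.919], [0.004, 0.919, -0.395], [-1.0, 0.006, 0.004]]
force: [0.8, 0.3, -1.6]
grip_width: 0.0137
```

```bash
python3 - <<'E'
import numpy as np
b=np.array([.6534,-.146]);a=np.radians(-2.2)
t=b+(-.185)*np.array([np.cos(a),np.sin(a)]);print(t)
E
python3 go.py .4685 -.139 .12 87.8;  python3 - <<'E'
from station import manip
import cv2
for n,(x,y,w,h) in (("side",(150,200,150,150)),("top",(60,150,160,120))):
    f=manip.grab_frame(n); cv2.imwrite(f"pics/{n}3.png",cv2.resize(f[y:y+h,x:x+w],None,fx=4,fy=4,interpolation=cv2.INTER_CUBIC))
E
```

```text
[ 0.46853636 -0.13889826]
t 4.1 pos [0.486  0.3513 0.1675] jawyaw 66.75 tilt -1.0 w 0.0137 F [ 0.8  0.3 -1.6] j [ 31.4  29.3  91.    0.   59.3 -35.3]
delta cm tool [  4.55 -45.77  17.73] spin rad -0.3674
```

View pics/side3.png

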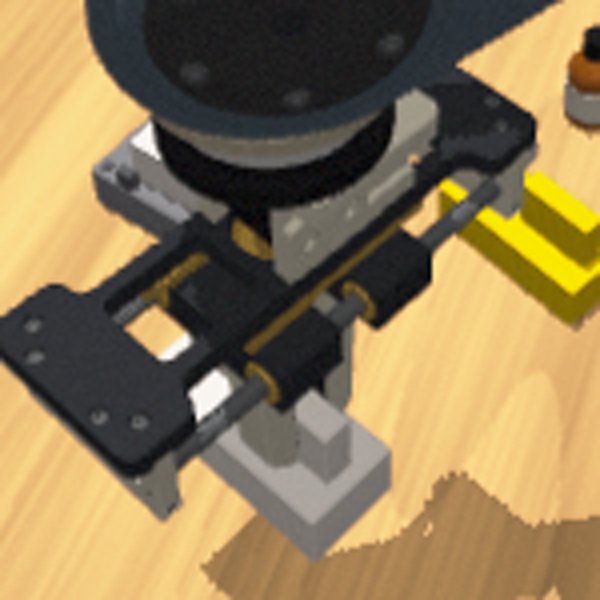

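The cartridge is held by the fin (opening 13.7 mm). I'll carry it to in front of the bay.

Call:
carry_out([
  [0,-2,0.8],
  [0,-6,2.3],
  [0,-11,4.3],
  [0,-16,6.2],
  [0,-21,8.1],
  [0,-26,10.1],
  [0,-31,12],
  [0,-36,13.9],
  [0,-40.5,15.7],
  [0,-43.5,16.8],
], spin=[-0.03,-0.07,-0.11,-0.15,-0.19,-0.23,-0.27,-0.31,-0.34,-0.367], gripper=[0.8,0.8,0.8,0.8,0.8,0.8,0.8,0.8,0.8,0.8])

```text
time: 5.2
ee_pos: [0.4659, -0.1154, 0.1615]
ee_rot: [[-0.002, 0.038, 0.999], [0.001, 0.999, -0.038], [-1.0, 0.001, -0.002]]
force: [1.5, 0.1, -1.3]
grip_width: 0.0137
```

```bash
python3 go.py .4685 -.139 .085 87.8
```

```text
t 5.2 pos [ 0.4659 -0.1154  0.1615] jawyaw 87.85 tilt -1.0 w 0.0137 F [ 1.5  0.1 -1.3] j [ -19.5   18.6  108.8    0.    52.7 -107.3]
delta cm tool [ 7.64 -2.36  0.36] spin rad 0.0009
```

Call:
carry_out([
  [2,-1,0.1],
  [4,-2,0.3],
  [6,-2.4,0.3],
  [7.6,-2.4,0.3],
  [7.6,-2.4,0.3],
], spin=[0,0,0,0,0], gripper=[0.8,0.8,0.8,0.8,0.8])

```text
time: 5.7
ee_pos: [0.4673, -0.1371, 0.0839]
ee_rot: [[-0.005, 0.039, 0.999], [0.002, 0.999, -0.039], [-1.0, 0.002, -0.006]]
force: [0.4, 0.1, -0.0]
grip_width: 0.0138
```

```bash
python3 go.py .4685 -.139 .0677 87.8
python3 - <<'E'
from station import manip
import cv2
for n,(x,y,w,h) in (("side",(180,110,160,120)),("top",(260,100,120,150))):
    f=manip.grab_frame(n); cv2.imwrite(f"pics/{n}4f.png",f);cv2.imwrite(f"pics/{n}4.png",cv2.resize(f[y:y+h,x:x+w],None,fx=5 if n=="side" else 4,fy=5 if n=="side" else 4,interpolation=cv2.INTER_CUBIC))
E
```

```text
t 5.7 pos [ 0.4673 -0.1371  0.0839] jawyaw 87.75 tilt -1.0 w 0.0138 F [ 0.4  0.1 -0. ] j [ -21.8   26.8  110.6   -0.    43.  -109.6]
delta cm tool [ 1.62 -0.19  0.14] spin rad -0.0008
```

View pics/side4.png

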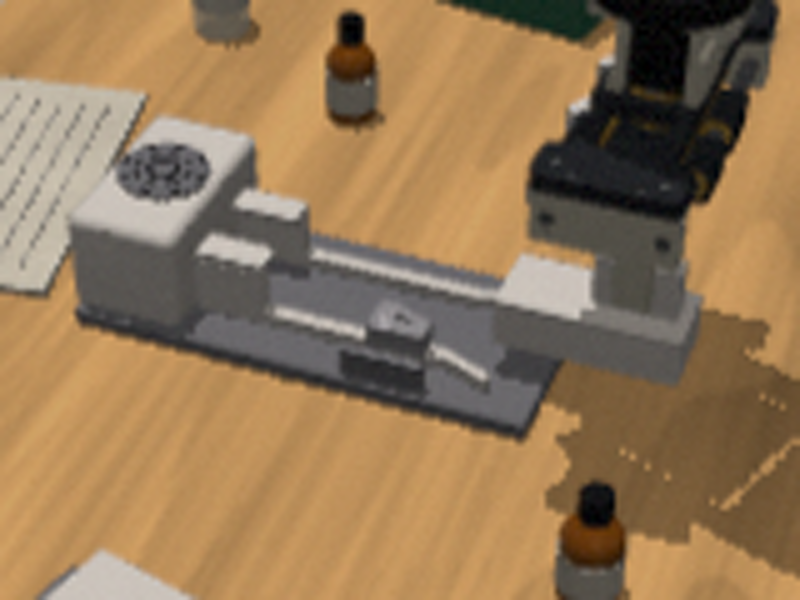

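View pics/top4.png

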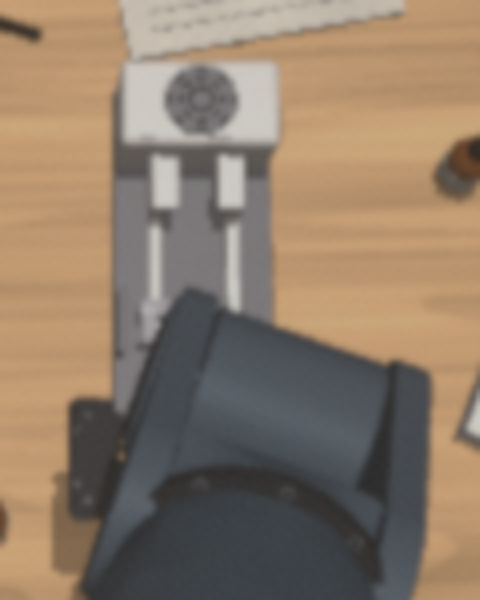

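The side view shows the cartridge held level in front of the mouth (top corners about (520,255), (497,308), (683,337), (700,293)). The bay is clear. I'll fit it to get the lateral offset relative to the bay from the same camera.

Run:
```python
import cv2
f=cv2.imread("pics/side4f.png")
cv2.imwrite("pics/side4b.png",cv2.resize(f[150:190,270:330],None,fx=13,fy=13,interpolation=cv2.INTER_CUBIC))
cv2.imwrite("pics/side4c.png",cv2.resize(f[145:200,215:295],None,fx=10,fy=10,interpolation=cv2.INTER_CUBIC))
```

```text
(no output)
```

View pics/side4b.png

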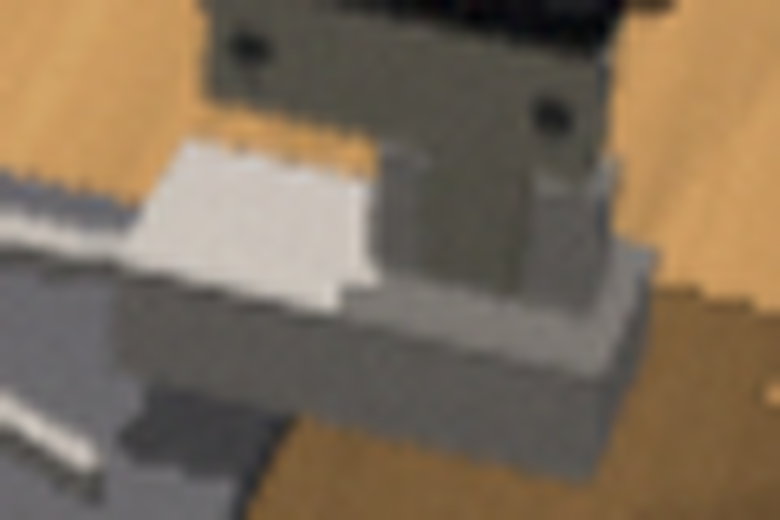

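View pics/side4c.png

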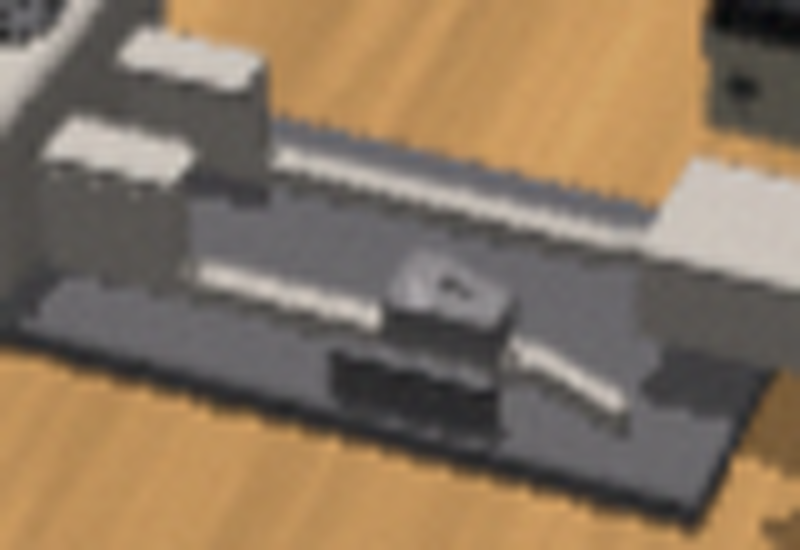

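Run:
```python
from fit import *
np.set_printoptions(precision=4,suppress=True)
B=lambda p:uv((270,150),13,p);Q=lambda p:uv((215,145),10,p)
zu=.0312
o=[("side",(.05,-.022,.03+zu),B((185,140))),("side",(.05,.022,.03+zu),B((122,260))),("side",(-.05,.022,.03+zu),B((605,378))),("side",(-.05,-.022,.03+zu),B((655,252))),("side",(.05,.022,zu),B((120,372))),("side",(-.05,.022,zu),B((595,482)))]
x,r=fit(o,[.49,-.13,-.04]);print("cart",x,np.degrees(x[2]));print(r.T)
cart=x
o=[("side",lambda e:(-.148,e[0],.012),Q((690,512))),
("side",(.01,.014,.051),Q((195,153))),("side",(.01,-.014,.051),Q((250,88))),("side",lambda e:(.01,e[1],.051),Q((180,185))),("side",lambda e:(.01,-e[1],.051),Q((268,60))),
("side",lambda e:(e[2],-.024,.02),Q((275,172))),("side",lambda e:(e[3],-.024,.02),Q((640,250))),("side",lambda e:(e[4],.024,.02),Q((205,262))),("side",lambda e:(e[5],.024,.02),Q((380,308)))]
x,r=fit(o,[.65,-.146,-.038,.057,.025,0,-.1,0,-.05]);print("bay",x,np.degrees(x[2]));print(r.T)
S=lambda p:uv((185,125),6.5,p)
o.append(("side",lambda e:(-.148,-e[0],.012),S((732,295))))
x,r=fit(o,[.65,-.146,-.038,.057,.025,0,-.1,0,-.05]);print("bay2",x,np.degrees(x[2]));print(r.T)
d=cart[:2]-x[:2];c,s=np.cos(x[2]),np.sin(x[2]);print("cart in bay",c*d[0]+s*d[1],-s*d[0]+c*d[1],np.degrees(cart[2]-x[2]))
T=lambda p:uv((280,105),5.4,p)
o=[("top",lambda e:(-.148,e[0],.012),T((45,563))),("top",lambda e:(-.148,-e[0],.012),T((262,563))),
("top",(.01,.014,.051),T((133,255))),("top",(.01,-.014,.051),T((187,255))),
("top",lambda e:(e[1],.024,.02),T((110,270))),("top",lambda e:(e[2],-.024,.02),T((197,270))),("top",lambda e:(e[3],.024,.02),T((109,370))),("top",lambda e:(e[4],-.024,.02),T((199,450)))]
x,r=fit(o,[.65,-.146,-.038,.057,0,0,-.05,-.09]);print("baytop",x,np.degrees(x[2]));print(r.T)
```

```text
cart [ 0.4853 -0.1394 -0.0272] -1.5612860622725446
[[ 0.0287 -0.4037  0.4106  0.826  -0.7509 -0.0868]
 [-0.4481 -0.1003 -0.1671 -0.5746  0.3236  0.9298]]
bay [ 0.6524 -0.147  -0.0396  0.0621  0.0304  0.0051 -0.1025  0.0058 -0.0457] -2.2666910511426233
[[ 0.4628  0.6776 -0.6652 -0.3314 -0.0976  0.1298 -0.1135 -0.0452 -0.0127]
 [ 0.2215 -0.493   0.3308 -0.2673 -0.1018 -0.6132  0.5153  0.1799  0.0499]]
bay2 [ 0.6525 -0.1467 -0.0557  0.0578  0.0302  0.0052 -0.1028  0.0052 -0.0464] -3.191416568185495
[[ 0.262   0.5332 -0.6559 -0.5274 -0.038   0.1263 -0.1832 -0.0616 -0.0783
   0.6138]
 [-0.2687 -0.4878  0.373  -0.3384  0.0101 -0.5559  0.9767  0.2365  0.3057
  -0.1812]]
cart in bay -0.16729728250886586 -0.0019805812257973777 1.6301305059129503
baytop [ 0.6545 -0.1471 -0.0429  0.0568  0.0101  0.0107 -0.0452 -0.088 ] -2.4562646712438334
[[ 0.0662  0.0554 -0.031  -0.0593 -0.3339  0.1605 -0.0838  0.2087]
 [-0.131   0.5419 -0.2345 -0.1291  0.0011 -0.002   0.0003 -0.0026]]
```

Call:
carry_out([
  [0.8,-0.15,0.1],
  [1.6,-0.15,0.1],
  [1.7,-0.15,0.1],
  [1.7,-0.15,0.1],
], spin=[0,0.002,0.002,0.002], gripper=[0.8,0.8,0.8,0.8])

```text
time: 6.2
ee_pos: [0.47, -0.1391, 0.0694]
ee_rot: [[-0.0, 0.041, 0.999], [0.0, 0.999, -0.041], [-1.0, 0.0, -0.0]]
force: [-0.3, -0.0, -1.5]
grip_width: 0.0138
```

```bash
python3 go.py .5475 -.1418 .0665 87.6
```

```text
t 6.2 pos [ 0.47   -0.1391  0.0694] jawyaw 87.67 tilt -1.0 w 0.0138 F [-0.3 -0.  -1.5] j [ -21.9   28.4  110.6    0.    41.  -109.6]
delta cm tool [0.29 0.05 7.75] spin rad 0.0012
```

Call:
carry_out([
  [0.2,0,0.5],
  [0.2,0,1],
  [0.2,0,1.5],
  [0.2,0,2],
  [0.2,0,2.5],
  [0.2,0,3],
  [0.2,0,3],
  [0.2,0,3],
], spin=[0,0,0,0,0,0,0,0], gripper=[0.8,0.8,0.8,0.8,0.8,0.8,0.8,0.8])

```text
time: 7.0
ee_pos: [0.5001, -0.1404, 0.0675]
ee_rot: [[-0.0, 0.041, 0.999], [0.0, 0.999, -0.041], [-1.0, 0.0, -0.0]]
force: [0.2, -0.4, -0.7]
grip_width: 0.0139
```

```bash
python3 go.py .5475 -.1418 .0665 87.6
python3 - <<'E'
from station import manip
import cv2
for n,(x,y,w,h) in (("side",(215,135,80,60)),):
    f=manip.grab_frame(n); cv2.imwrite(f"pics/{n}5f.png",f);cv2.imwrite(f"pics/{n}5.png",cv2.resize(f[y:y+h,x:x+w],None,fx=10,fy=10,interpolation=cv2.INTER_CUBIC))
E
```

```text
t 7.0 pos [ 0.5001 -0.1404  0.0675] jawyaw 87.67 tilt -1.0 w 0.0139 F [ 0.2 -0.4 -0.7] j [ -20.8   30.8  106.4    0.    42.8 -108.5]
delta cm tool [0.1  0.05 4.74] spin rad 0.0012
```

View pics/side5.png

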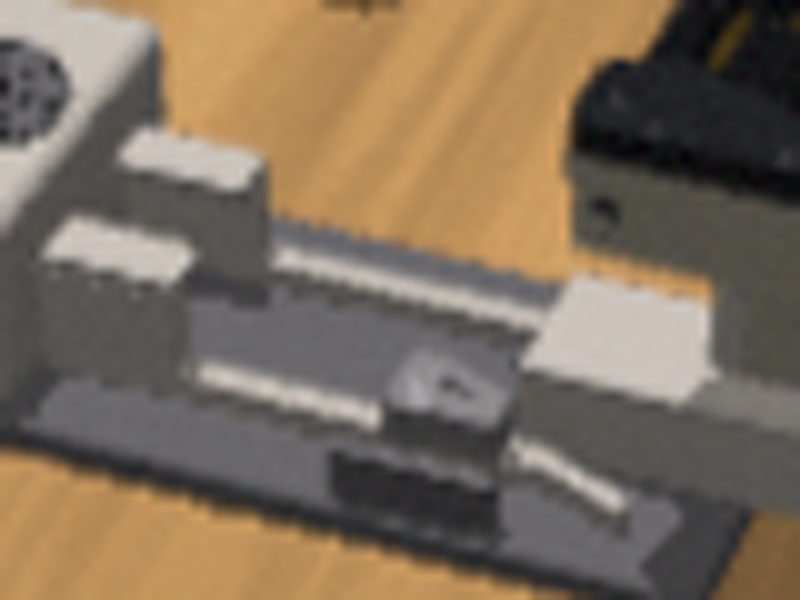

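The side view shows the nose about to enter between the rails, centred, next to the catch at crop (515,370). I'll keep sliding.

Call:
carry_out([
  [0.05,0,0.5],
  [0.1,0,1],
  [0.1,0,1.5],
  [0.1,0,2],
  [0.1,0,2.5],
  [0.1,0,3],
  [0.1,0,3.5],
  [0.1,0,4],
  [0.1,0,4.5],
  [0.1,0,4.5],
], spin=[0,0,0,0,0,0,0,0,0,0], gripper=[0.8,0.8,0.8,0.8,0.8,0.8,0.8,0.8,0.8,0.8])

```text
time: 8.05
ee_pos: [0.5462, -0.1425, 0.0667]
ee_rot: [[0.002, 0.041, 0.999], [-0.0, 0.999, -0.041], [-1.0, -0.0, 0.002]]
force: [0.9, -3.1, -2.2]
grip_width: 0.014
```

```bash
python3 go.py .6335 -.1454 .0665 87.6
python3 - <<'E'
from station import manip
import cv2
for n,(x,y,w,h) in (("side",(195,125,80,60)),):
    f=manip.grab_frame(n); cv2.imwrite(f"pics/{n}6f.png",f);cv2.imwrite(f"pics/{n}6.png",cv2.resize(f[y:y+h,x:x+w],None,fx=10,fy=10,interpolation=cv2.INTER_CUBIC))
E
```

```text
t 8.05 pos [ 0.5462 -0.1425  0.0667] jawyaw 87.66 tilt -1.0 w 0.014 F [ 0.9 -3.1 -2.2] j [ -19.4   34.4   99.6    0.    45.9 -107. ]
delta cm tool [0.04 0.07 8.74] spin rad 0.0011
```

View pics/side6.png

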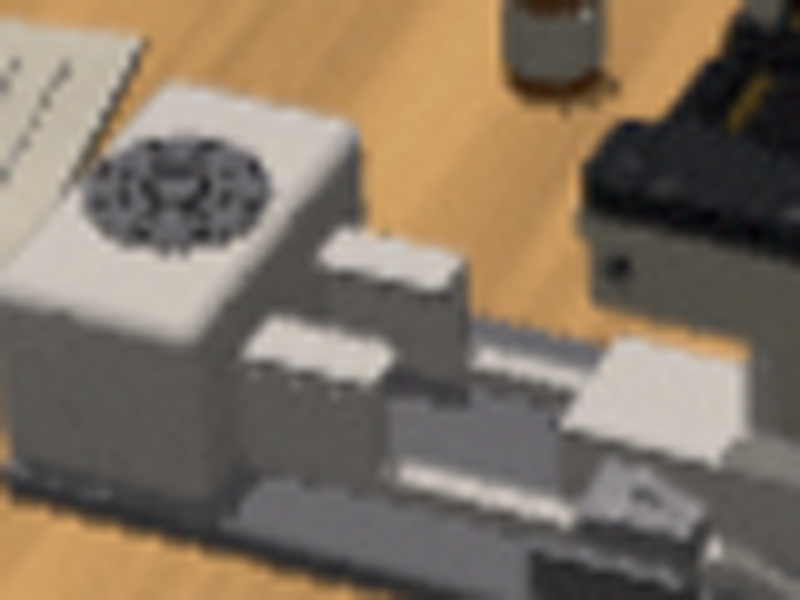

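The nose has passed the catch, and the sideways force of about 3 N is its spring. I'll carry on towards the lips.

Call:
carry_out([
  [0,0,0.6],
  [0,0,1.2],
  [0,0,1.8],
  [0,0,2.4],
  [0,0,3],
  [0,0,3.6],
  [0,0,4.2],
  [0,0,4.8],
  [0,0,5.4],
  [0,0,6],
], spin=[0,0,0,0,0,0,0,0,0,0], gripper=[0.8,0.8,0.8,0.8,0.8,0.8,0.8,0.8,0.8,0.8])

```text
time: 9.1
ee_pos: [0.6055, -0.1448, 0.0666]
ee_rot: [[-0.0, 0.041, 0.999], [0.0, 0.999, -0.041], [-1.0, 0.0, -0.0]]
force: [-1.6, -3.7, -0.4]
grip_width: 0.0137
```

```bash
python3 go.py .6335 -.1454 .0665 87.6
python3 - <<'E'
from station import manip
import cv2
for n,(x,y,w,h) in (("side",(185,125,80,60)),):
    f=manip.grab_frame(n); cv2.imwrite(f"pics/{n}7f.png",f);cv2.imwrite(f"pics/{n}7.png",cv2.resize(f[y:y+h,x:x+w],None,fx=10,fy=10,interpolation=cv2.INTER_CUBIC))
E
```

```text
t 9.1 pos [ 0.6055 -0.1448  0.0666] jawyaw 87.66 tilt -1.0 w 0.0137 F [-1.6 -3.7 -0.4] j [ -17.7   39.2   90.1   -0.    50.7 -105.4]
delta cm tool [0.01 0.05 2.8 ] spin rad 0.0011
```

View pics/side7.png

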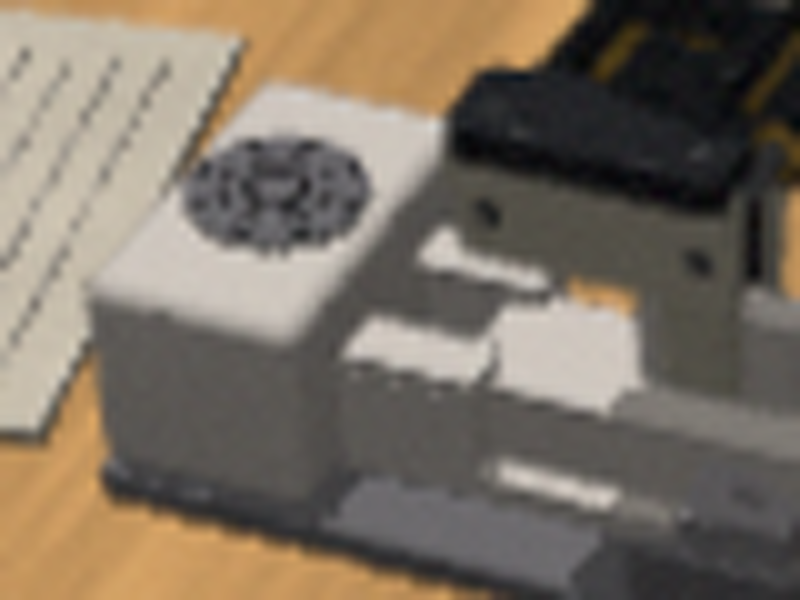

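The nose is now entering under the lips, level. I'll push the last stretch slowly.

Call:
carry_out([
  [0,0,0.5],
  [0,0,1],
  [0,0,1.5],
  [0,0,2],
  [0,0,2.4],
  [0,0,2.6],
  [0,0,2.8],
], spin=[0,0,0,0,0,0,0], gripper=[0.8,0.8,0.8,0.8,0.8,0.8,0.8])

```text
time: 9.85
ee_pos: [0.6334, -0.1455, 0.0667]
ee_rot: [[0.001, 0.041, 0.999], [0.001, 0.999, -0.041], [-1.0, 0.001, 0.001]]
force: [0.6, -0.0, -1.2]
grip_width: 0.0138
```

Call:
carry_out([
  [0,0,0.1],
  [0,0,0.2],
  [0,0,0.3],
  [0,0,0.4],
  [0,0,0.4],
], spin=[0,0,0,0,0], gripper=[0.8,0.8,0.8,0.8,0.8])

```text
time: 10.35
ee_pos: [0.6344, -0.1455, 0.0662]
ee_rot: [[-0.007, 0.041, 0.999], [0.002, 0.999, -0.041], [-1.0, 0.001, -0.007]]
force: [-15.7, 1.1, 7.0]
grip_width: 0.0137
```

```bash
python3 go.py .6335 -.1454 .0665 87.6
python3 - <<'E'
from station import manip
import cv2
for n,(x,y,w,h) in (("side",(195,125,100,75)),):
    f=manip.grab_frame(n); cv2.imwrite(f"pics/{n}8f.png",f);cv2.imwrite(f"pics/{n}8.png",cv2.resize(f[y:y+h,x:x+w],None,fx=8,fy=8,interpolation=cv2.INTER_CUBIC))
E
```

```text
t 10.35 pos [ 0.6344 -0.1455  0.0662] jawyaw 87.66 tilt -1.0 w 0.0137 F [-15.7   1.1   7. ] j [ -17.    41.8   85.    -0.    53.6 -104.6]
delta cm tool [-0.03  0.01 -0.09] spin rad 0.0011
```

View pics/side8.png

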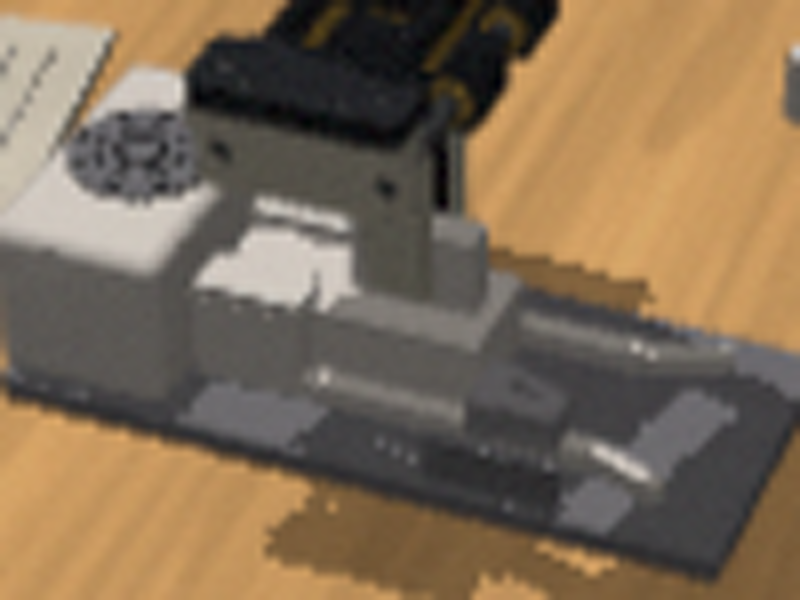

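There was a hard stop at 15.7 N and the catch's side force is gone, so it has clicked behind the tail. I'll relax and release.

Call:
carry_out([
  [0,0,-0.3],
  [0,0,-0.3],
  [0,0,-0.3],
  [0,0,-0.3],
  [0,0,-0.3],
  [0,0,-0.3],
], spin=[0,0,0,0,0,0], gripper=[0.8,0.8,4,4,4,4])

```text
time: 11.0
ee_pos: [0.6342, -0.1459, 0.0667]
ee_rot: [[0.0, 0.041, 0.999], [-0.0, 0.999, -0.041], [-1.0, -0.0, 0.0]]
force: [0.7, 0.3, -0.2]
grip_width: 0.0387
```

Call:
carry_out([
  [-2,0,0],
  [-5,0,0],
  [-9,0,0],
  [-13,0,0],
  [-13,0,0],
], spin=[0,0,0,0,0], gripper=[4,4,4,4,4])

```text
time: 11.5
ee_pos: [0.6363, -0.1466, 0.2026]
ee_rot: [[0.009, 0.041, 0.999], [-0.003, 0.999, -0.041], [-1.0, -0.002, 0.009]]
force: [0.5, -0.8, 0.3]
grip_width: 0.0399
```

```bash
python3 go.py .5778 .161 .2 74.9
python3 - <<'E'
from station import manip
import cv2
for n,(x,y,w,h) in (("side",(195,125,100,75)),("top",(280,105,60,75))):
    f=manip.grab_frame(n); cv2.imwrite(f"pics/{n}9f.png",f);cv2.imwrite(f"pics/{n}9.png",cv2.resize(f[y:y+h,x:x+w],None,fx=8,fy=8,interpolation=cv2.INTER_CUBIC))
E
```

```text
t 11.5 pos [ 0.6363 -0.1466  0.2026] jawyaw 87.66 tilt -1.0 w 0.0399 F [ 0.5 -0.8  0.3] j [ -17.1   32.4   80.4    0.    66.7 -104.7]
delta cm tool [ 0.13 30.49 -7.1 ] spin rad 0.2228
```

View pics/side9.png

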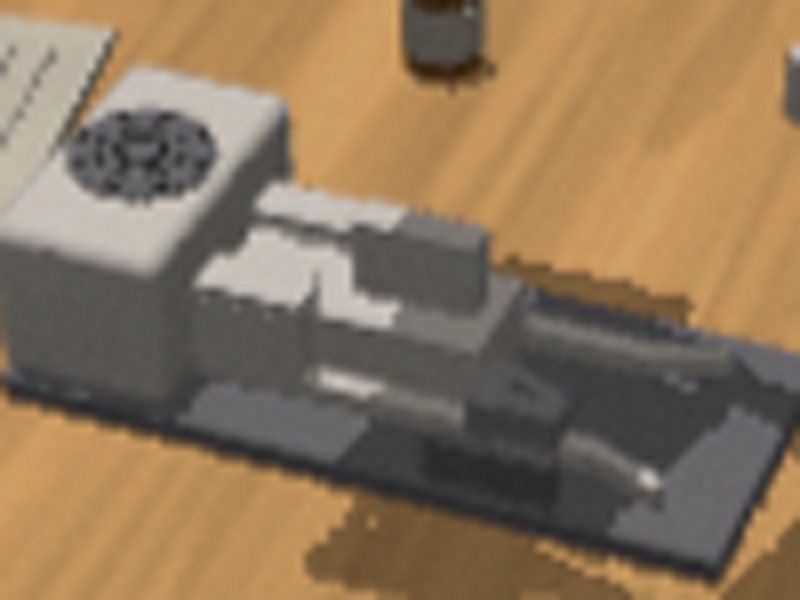

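The side view shows the cartridge flush against the head, the fin clear of the lips, and the catch (crop (515,385)) behind the tail. Next is the guard tab.

```bash
python3 go.py .570 .1631 .14 74.9
python3 - <<'E'
from fit import *
import cv2
f=cv2.imread("pics/side9f.png");print(f.shape)
E
```

```text
t 11.6 pos [ 0.6342 -0.146   0.1973] jawyaw 87.66 tilt -1.0 w 0.0402 F [ 0.3 -0.4  0.1] j [ -17.1   32.7   80.7    0.    66.5 -104.7]
delta cm tool [ 5.7  30.62 -7.69] spin rad 0.2228
(384, 512, 3)
```

View pics/top9.png

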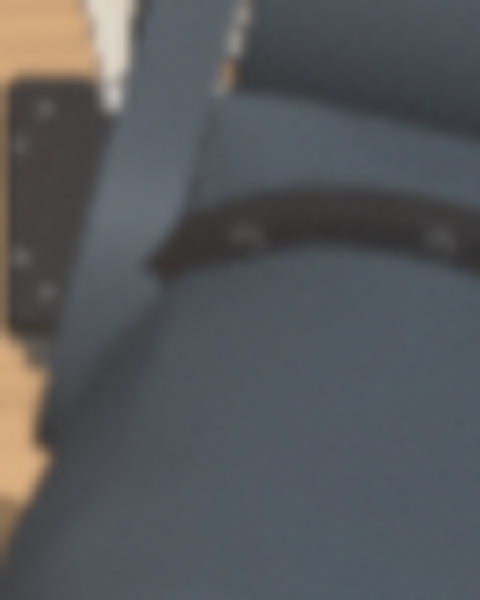

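The top view is blocked by the arm. I'll move over to the tab.

Call:
carry_out([
  [0,3,-0.8],
  [0,7,-1.8],
  [0,11.5,-2.9],
  [0,16,-4],
  [0,20.5,-5.1],
  [1,24.5,-6.2],
  [2.5,28,-7],
  [4,30,-7.6],
  [5.7,30.6,-7.7],
  [5.7,30.6,-7.7],
], spin=[0.03,0.06,0.09,0.12,0.15,0.18,0.2,0.22,0.223,0.223], gripper=[3,3,3,3,3,3,3,3,3,3])

```text
time: 12.6
ee_pos: [0.5675, 0.1636, 0.1363]
ee_rot: [[-0.006, 0.259, 0.966], [-0.001, 0.966, -0.259], [-1.0, -0.003, -0.005]]
force: [1.0, -0.5, -1.1]
grip_width: 0.0303
```

```bash
python3 go.py .570 .1631 .052 74.9
python3 - <<'E'
from station import manip
import cv2
for n,(x,y,w,h) in (("side",(150,170,120,100)),):
    f=manip.grab_frame(n); cv2.imwrite(f"pics/{n}10f.png",f);cv2.imwrite(f"pics/{n}10.png",cv2.resize(f[y:y+h,x:x+w],None,fx=6,fy=6,interpolation=cv2.INTER_CUBIC))
f=cv2.imread("pics/side10f.png")
cv2.imwrite("pics/side10b.png",cv2.resize(f[125:200,195:295],None,fx=8,fy=8,interpolation=cv2.INTER_CUBIC))
E
```

```text
t 12.6 pos [0.5675 0.1636 0.1363] jawyaw 74.97 tilt -1.0 w 0.0303 F [ 1.  -0.5 -1.1] j [ 11.6  31.   93.2   0.   56.2 -63.4]
delta cm tool [8.42 0.04 0.3 ] spin rad 0.0013
```

View pics/side10.png

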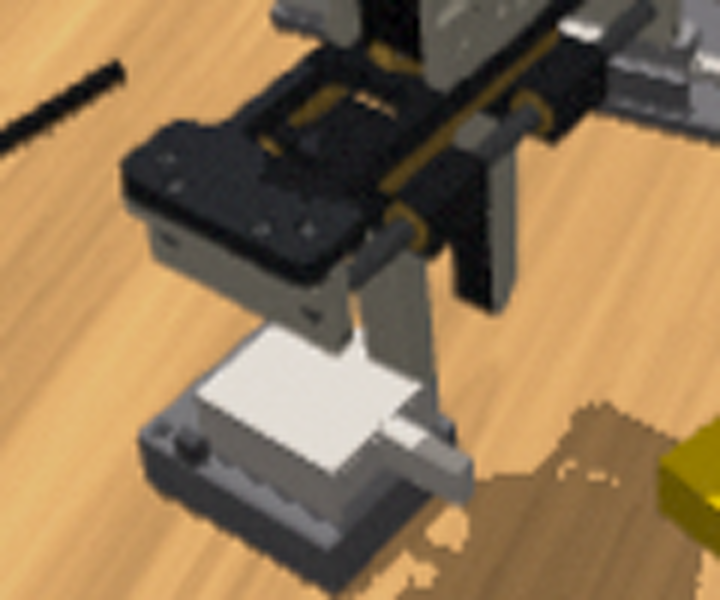

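View pics/side10b.png

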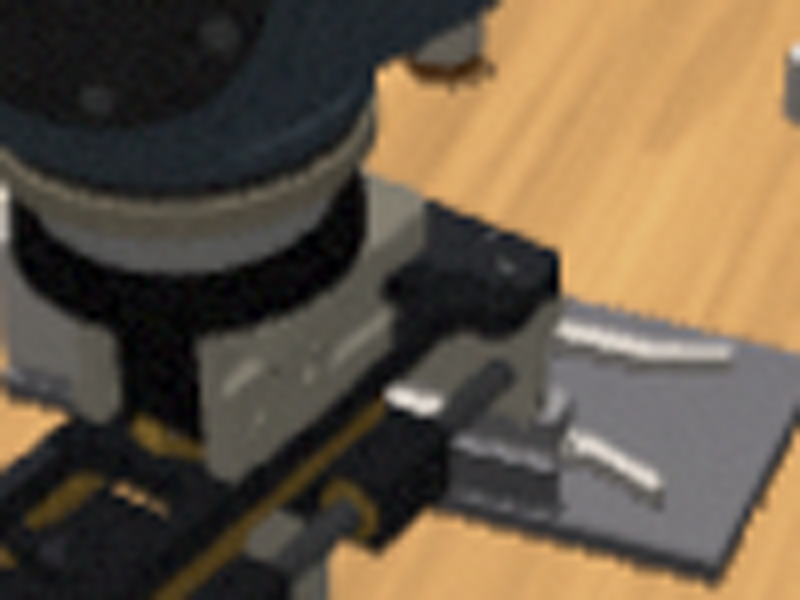

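Run:
```python
from fit import *
x=np.array([.4673,-.1371,.0839])
for dz in(.03,.06):
  for dx in(-.0375,0,.0375,.055):
    u=proj("top",x+[dx,.09,dz]); print(dz,dx,(u-[260,100])*4)
```

```text
0.03 -0.0375 [ 68.4747222  538.13274653]
0.03 0 [ 66.45320862 479.22528662]
0.03 0.0375 [ 64.46279529 421.2240965 ]
0.03 0.055 [ 63.5443777  394.46115634]
0.06 -0.0375 [ 70.03373467 534.75233291]
0.06 0 [ 67.93489757 473.98215906]
0.06 0.0375 [ 65.86937796 414.17666672]
0.06 0.055 [ 64.91664838 386.59113279]
```

The side view shows the fingers above and straddling the tab (crop (440,465)). I'll descend onto it.

Call:
carry_out([
  [3,0,0.2],
  [6,0,0.2],
  [7.8,0,0.2],
  [8.4,0,0.2],
  [8.4,0,0.2],
], spin=[0,0,0,0,0], gripper=[3,3,3,3,3])

```text
time: 13.15
ee_pos: [0.5716, 0.1619, 0.0556]
ee_rot: [[-0.001, 0.261, 0.965], [-0.0, 0.965, -0.261], [-1.0, -0.0, -0.001]]
force: [-0.5, 0.5, -0.5]
grip_width: 0.0299
```

```bash
python3 go.py .570 .1631 .052 74.9
python3 - <<'E'
from station import manip
import cv2
for n,(x,y,w,h) in (("side",(150,200,100,80)),):
    f=manip.grab_frame(n); cv2.imwrite(f"pics/{n}11f.png",f);cv2.imwrite(f"pics/{n}11.png",cv2.resize(f[y:y+h,x:x+w],None,fx=7,fy=7,interpolation=cv2.INTER_CUBIC))
E
```

```text
t 13.15 pos [0.5716 0.1619 0.0556] jawyaw 74.85 tilt -1.0 w 0.0299 F [-0.5  0.5 -0.5] j [ 11.3  37.8  95.   -0.   47.2 -63.5]
delta cm tool [ 0.36  0.08 -0.18] spin rad -0.0009
```

View pics/side11.png

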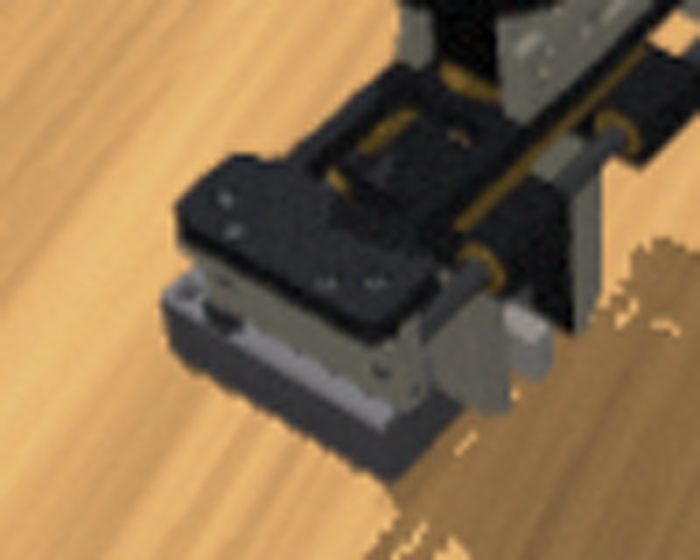

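The tab sits between the fingers at crop (525,340). I'll close gently and read the width.

Call:
carry_out([
  [0.2,0.1,-0.1],
  [0.2,0.1,-0.1],
  [0.2,0.1,-0.1],
  [0.2,0.1,-0.1],
  [0.2,0.1,-0.1],
  [0.2,0.1,-0.1],
], spin=[0,0,0,0,0,0], gripper=[0.5,0.5,0.5,0.5,0.5,0.5], grip_force=8)

```text
time: 13.8
ee_pos: [0.5715, 0.1651, 0.0544]
ee_rot: [[0.002, 0.261, 0.965], [0.002, 0.965, -0.261], [-1.0, 0.003, 0.002]]
force: [1.2, 9.7, -0.2]
grip_width: 0.0099
```

```bash
python3 go.py .570 .1631 .054 74.9
python3 - <<'E'
import numpy as np
from station import manip
s=manip.observe();p=s["ee_pos"]
c,si=np.cos(-.2632),np.sin(-.2632)
d=np.array(p[:2])-[.6569,.1397]; gx=c*d[0]+si*d[1]; gz=p[2]+.002-.036
r=np.hypot(gx,gz);f=np.arctan2(gz,gx);print("local",gx,gz,r,np.degrees(f))
for th in range(10,115,10):
    a=f-np.radians(th); print(th,"down",round(-(r*np.sin(a)-gz)*100,2),"fwd",round((r*np.cos(a)-gx)*100,2))
E
```

```text
t 13.8 pos [0.5715 0.1651 0.0544] jawyaw 74.88 tilt -1.0 w 0.0099 F [ 1.2  9.7 -0.2] j [ 11.6  37.9  95.    0.1  46.9 -63.4]
delta cm tool [ 0.04 -0.23 -0.09] spin rad -0.0004
local -0.08910399604961611 0.020412087313929975 0.09141211856488998 167.09722136579677
10 down -1.52 fwd 0.49
20 down -2.92 fwd 1.24
30 down -4.18 fwd 2.21
40 down -5.25 fwd 3.4
50 down -6.1 fwd 4.75
60 down -6.7 fwd 6.22
70 down -7.03 fwd 7.78
80 down -7.09 fwd 9.37
90 down -6.87 fwd 10.95
100 down -6.38 fwd 12.47
110 down -5.63 fwd 13.88
```

Call:
carry_out([
  [0,0.25,0],
  [-0.75,0.25,0.2],
  [-1.5,0.25,0.5],
  [-2.2,0.25,0.85],
  [-2.9,0.25,1.25],
  [-3.55,0.25,1.7],
  [-4.2,0.25,2.2],
  [-4.75,0.25,2.8],
  [-5.25,0.25,3.4],
  [-5.25,0.25,3.4],
], spin=[0,0,0,0,0,0,0,0,0,0], gripper=[0.5,0.5,0.5,0.5,0.5,0.5,0.5,0.5,0.5,0.5])

```text
time: 14.8
ee_pos: [0.6052, 0.1563, 0.1073]
ee_rot: [[0.001, 0.261, 0.965], [-0.001, 0.965, -0.261], [-1.0, -0.0, 0.001]]
force: [-2.5, -5.3, 2.2]
grip_width: 0.01
```

```bash
python3 go.py .570 .1631 .054 74.9
python3 - <<'E'
from station import manip
import cv2
for n,(x,y,w,h) in (("side",(140,170,110,100)),):
    f=manip.grab_frame(n); cv2.imwrite(f"pics/{n}12f.png",f);cv2.imwrite(f"pics/{n}12.png",cv2.resize(f[y:y+h,x:x+w],None,fx=6,fy=6,interpolation=cv2.INTER_CUBIC))
E
```

```text
t 14.8 pos [0.6052 0.1563 0.1073] jawyaw 74.86 tilt -1.0 w 0.01 F [-2.5 -5.3  2.2] j [ 10.2  36.2  88.8  -0.1  55.  -64.6]
delta cm tool [ 5.33 -0.26 -3.58] spin rad -0.0006
```

View pics/side12.png

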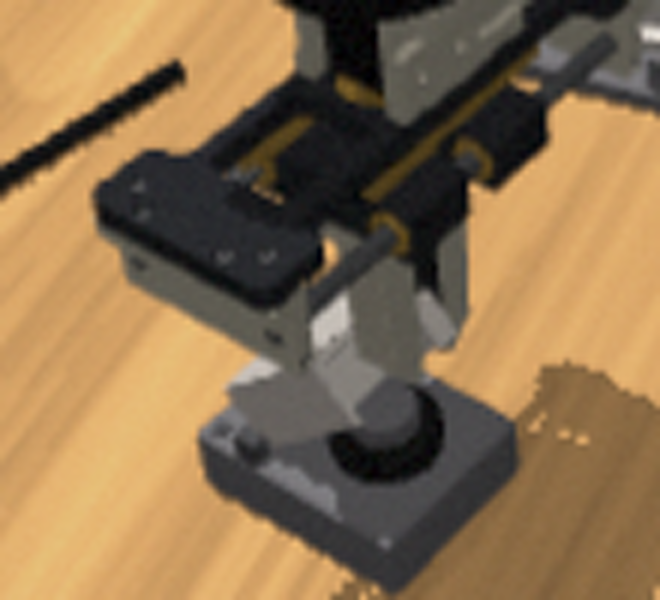

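The guard is lifting: it stands about 40° open and the button is visible at crop (385,420). I'll carry on over the top.

Call:
carry_out([
  [-0.45,-0.1,0.65],
  [-0.85,-0.1,1.35],
  [-1.18,-0.1,2.05],
  [-1.45,-0.1,2.8],
  [-1.65,-0.1,3.6],
  [-1.78,-0.1,4.4],
  [-1.84,-0.1,5.2],
  [-1.84,-0.1,5.97],
  [-1.75,-0.1,6.75],
  [-1.62,-0.1,7.55],
], spin=[0,0,0,0,0,0,0,0,0,0], gripper=[0.5,0.5,0.5,0.5,0.5,0.5,0.5,0.5,0.5,0.5])

```text
time: 15.85
ee_pos: [0.6774, 0.1363, 0.122]
ee_rot: [[-0.001, 0.261, 0.965], [-0.0, 0.965, -0.261], [-1.0, -0.0, -0.0]]
force: [-2.3, -1.8, -2.5]
grip_width: 0.0098
```

```bash
python3 go.py .570 .1631 .054 74.9
python3 - <<'E'
from station import manip
import cv2
for n,(x,y,w,h) in (("side",(130,160,110,100)),):
    f=manip.grab_frame(n); cv2.imwrite(f"pics/{n}13f.png",f);cv2.imwrite(f"pics/{n}13.png",cv2.resize(f[y:y+h,x:x+w],None,fx=6,fy=6,interpolation=cv2.INTER_CUBIC))
E
```

```text
t 15.85 pos [0.6774 0.1363 0.122 ] jawyaw 74.89 tilt -1.0 w 0.0098 F [-2.3 -1.8 -2.5] j [  7.5  41.4  76.6  -0.   62.  -67.4]
delta cm tool [  6.81  -0.21 -11.06] spin rad -0.0003
```

View pics/side13.png

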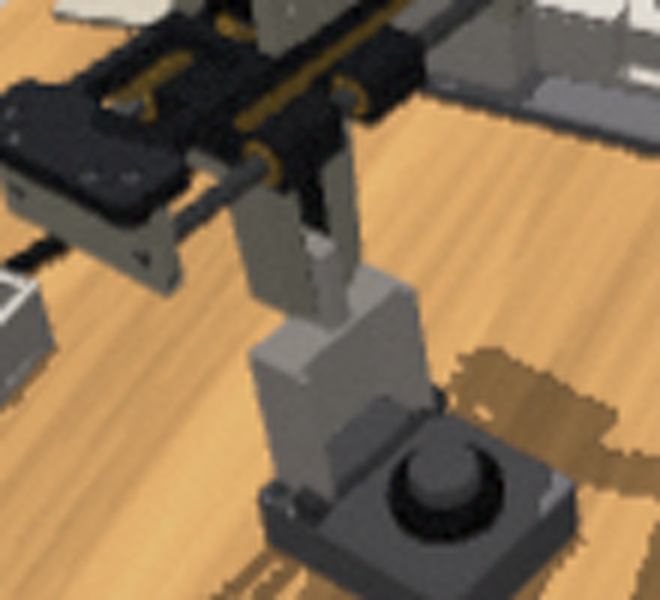

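Guard is upright at about 90°. I'll go on to about 102°, then open.

Call:
carry_out([
  [0.22,0,0.8],
  [0.5,0,1.5],
  [0.6,0,1.8],
  [0.6,0,1.8],
  [0.6,0,1.8],
  [0.6,0,1.8],
  [0.6,0,1.8],
], spin=[0,0,0,0,0,0,0], gripper=[0.5,0.5,0.5,3,3,3,3])

```text
time: 16.6
ee_pos: [0.6943, 0.1322, 0.1167]
ee_rot: [[0.001, 0.26, 0.965], [0.0, 0.965, -0.26], [-1.0, 0.0, 0.001]]
force: [-0.4, 0.2, 0.0]
grip_width: 0.0296
```

Call:
carry_out([
  [-2,0,0],
  [-5,0,0],
  [-8,0,0],
  [-8,0,0],
], spin=[0,0,0,0], gripper=[3,3,3,3])

```text
time: 17.0
ee_pos: [0.696, 0.1323, 0.2014]
ee_rot: [[0.007, 0.261, 0.965], [0.001, 0.965, -0.261], [-1.0, 0.003, 0.007]]
force: [0.2, 0.0, 0.9]
grip_width: 0.0296
```

```bash
python3 go.py .622 .149 .12 74.9
python3 - <<'E'
from station import manip
import cv2
for n,(x,y,w,h) in (("side",(130,160,110,100)),):
    f=manip.grab_frame(n); cv2.imwrite(f"pics/{n}14f.png",f);cv2.imwrite(f"pics/{n}14.png",cv2.resize(f[y:y+h,x:x+w],None,fx=6,fy=6,interpolation=cv2.INTER_CUBIC))
E
```

```text
t 17.0 pos [0.696  0.1323 0.2014] jawyaw 74.9 tilt -1.0 w 0.0296 F [0.2 0.  0.9] j [  7.   38.5  70.2   0.   70.9 -67.9]
delta cm tool [ 8.08 -0.34 -7.64] spin rad -0.0
```

View pics/side14.png

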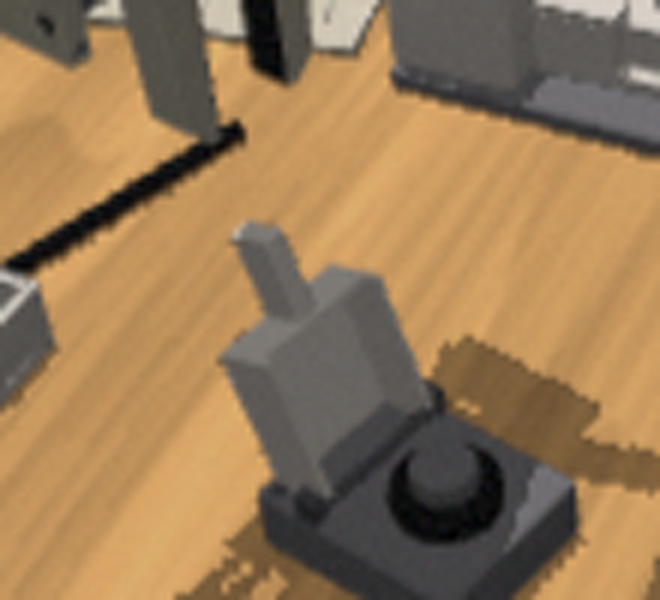

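The guard stays fully open. The button's top centre is at crop (445,462), and I'll triangulate it at z = 52 mm.

```bash
python3 - <<'E'
import numpy as np
from fit import C,uv
def ray(n,u,z):
    c=C[n];R=np.asarray(c["R"]);o=-R.T@np.asarray(c["t"]);d=R.T@np.linalg.inv(c["mtx"])@[*u,1];return o+d*(z-o[2])/d[2]
print(ray("side",uv((130,160),6,(445,462)),.052))
E
python3 go.py .622 .149 .10 74.9
```

```text
[0.62241921 0.14865291 0.052     ]
t 17.05 pos [0.6951 0.1321 0.1987] jawyaw 74.89 tilt -1.0 w 0.0302 F [-0.7 -0.5 -0.5] j [  7.   38.6  70.3   0.   70.9 -67.9]
delta cm tool [ 9.84 -0.29 -7.53] spin rad -0.0001
```

Call:
carry_out([
  [0,0,-3],
  [0,0,-6],
  [0,-0.2,-7.6],
  [0,-0.2,-7.6],
  [0,-0.2,-7.6],
], spin=[0,0,0,0,0], gripper=[0,0,0,0,0])

```text
time: 17.55
ee_pos: [0.6206, 0.1497, 0.1959]
ee_rot: [[-0.0, 0.261, 0.965], [-0.0, 0.965, -0.261], [-1.0, -0.0, -0.0]]
force: [1.1, -0.5, -0.1]
grip_width: -0.0
```

```bash
python3 go.py .622 .149 .069 74.9
```

```text
t 17.55 pos [0.6206 0.1497 0.1959] jawyaw 74.89 tilt -1.0 w -0.0 F [ 1.1 -0.5 -0.1] j [  9.4  31.5  82.8  -0.   65.7 -65.5]
delta cm tool [12.69 -0.03  0.16] spin rad -0.0001
```

Call:
carry_out([
  [3,0,0.1],
  [6,0,0.1],
  [9,0,0.1],
  [11,0,0.1],
  [11.5,0,0.1],
  [11.5,0,0.1],
], spin=[0,0,0,0,0,0], gripper=[0,0,0,0,0,0])

```text
time: 18.15
ee_pos: [0.6216, 0.1492, 0.0806]
ee_rot: [[-0.001, 0.261, 0.965], [-0.0, 0.965, -0.261], [-1.0, -0.0, -0.001]]
force: [-0.4, 0.4, 0.5]
grip_width: 0.0008
```

```bash
python3 go.py .622 .149 .069 74.9
python3 - <<'E'
from station import manip
import cv2
for n,(x,y,w,h) in (("side",(130,160,110,100)),):
    f=manip.grab_frame(n); cv2.imwrite(f"pics/{n}15f.png",f);cv2.imwrite(f"pics/{n}15.png",cv2.resize(f[y:y+h,x:x+w],None,fx=6,fy=6,interpolation=cv2.INTER_CUBIC))
E
```

```text
t 18.15 pos [0.6216 0.1492 0.0806] jawyaw 74.87 tilt -1.0 w 0.0008 F [-0.4  0.4  0.5] j [  9.3  39.6  87.   -0.   53.5 -65.5]
delta cm tool [ 1.16 -0.01  0.04] spin rad -0.0006
```

View pics/side15.png

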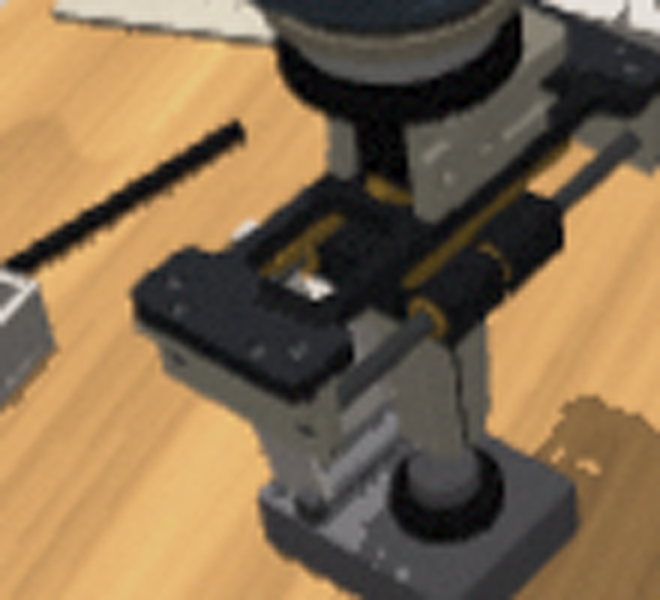

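The closed fingertips are above the button (crop (450,470)) and the guard is clear of them. I'll press.

Call:
carry_out([
  [0.6,0,0.1],
  [1.2,0,0.1],
  [1.5,0,0.1],
  [1.7,0,0.1],
  [1.85,0,0.1],
  [1.95,0,0.1],
  [1.95,0,0.1],
  [1.95,0,0.1],
], spin=[0,0,0,0,0,0,0,0], gripper=[0,0,0,0,0,0,0,0])

```text
time: 19.0
ee_pos: [0.6228, 0.1492, 0.0632]
ee_rot: [[0.001, 0.261, 0.965], [0.0, 0.965, -0.261], [-1.0, 0.0, 0.001]]
force: [-3.2, -1.5, 13.3]
grip_width: 0.0005
```

It read 13 N with the tip at 46 mm, so the button is bottomed. I'll hold briefly and lift away.

Call:
carry_out([
  [0.05,0,0],
  [0.05,0,0],
  [-2,0,0],
  [-5,0,0],
  [-9,0,0],
  [-13,0,0],
  [-16,0,-2],
  [-16,0,-6],
  [-16,0,-8],
  [-16,0,-8],
], spin=[0,0,0,0,0,0,0,0,0,0], gripper=[0,0,0,0,0,0,0,0,0,0])

```text
time: 20.0
ee_pos: [0.5431, 0.1707, 0.2221]
ee_rot: [[-0.001, 0.259, 0.966], [0.0, 0.966, -0.259], [-1.0, -0.0, -0.001]]
force: [1.6, -0.0, -0.8]
grip_width: 0.0007
```

```bash
python3 go.py .622 .149 .069 74.9
python3 - <<'E'
from station import manip
import cv2
for n in("side","top"):
    f=manip.grab_frame(n); cv2.imwrite(f"pics/{n}16.png",f)
    if n=="side":
        cv2.imwrite("pics/side16b.png",cv2.resize(f[120:260,150:310],None,fx=4,fy=4,interpolation=cv2.INTER_CUBIC))
E
```

```text
t 20.0 pos [0.5431 0.1707 0.2221] jawyaw 74.96 tilt -1.0 w 0.0007 F [ 1.6 -0.  -0.8] j [ 12.8  22.9  92.5   0.   64.6 -62.2]
delta cm tool [15.31 -0.05  8.2 ] spin rad 0.001
```

View pics/side16b.png

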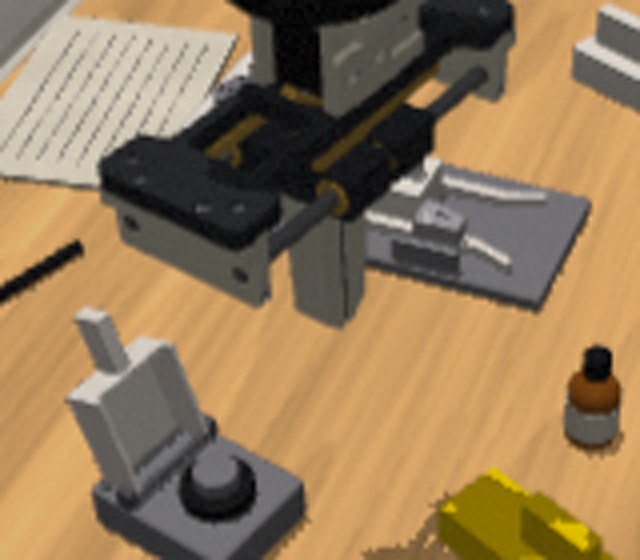

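View pics/side16.png

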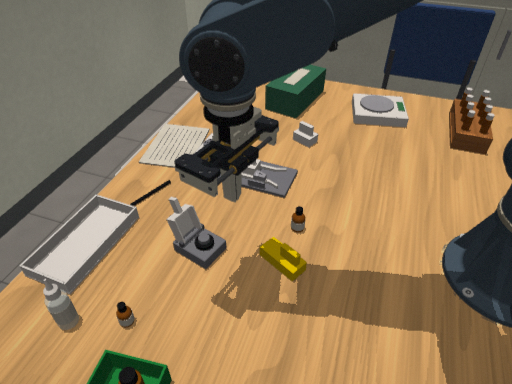

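View pics/top16.png

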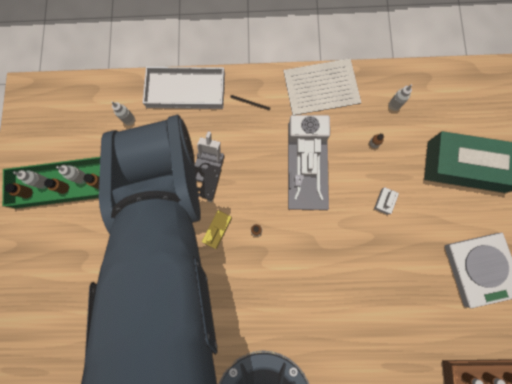

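Run:
```python
import cv2,numpy as np
a=cv2.imread("pics/top0.png")[110:215,280:340];b=cv2.imread("pics/top16.png")[110:215,280:340]
cv2.imwrite("pics/cmp.png",cv2.resize(np.hstack([a,b]),None,fx=5.6,fy=5.6,interpolation=cv2.INTER_CUBIC))
```

```text
(no output)
```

View pics/cmp.png

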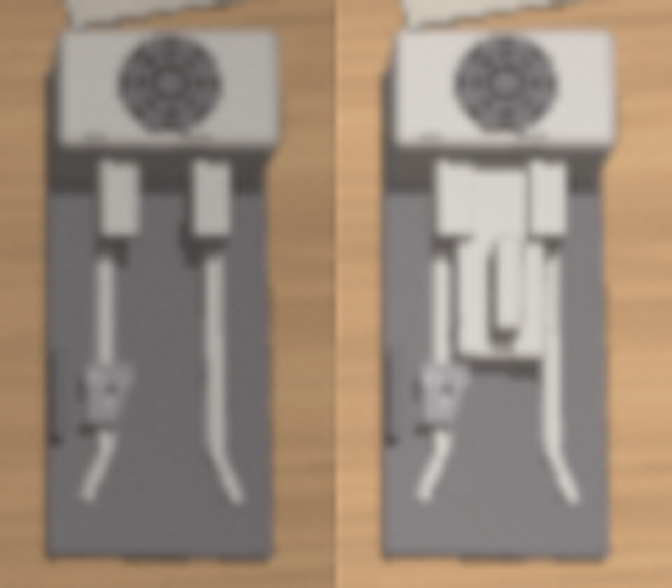

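The catch is back in its starting position behind the tail (left crop (110,390), right crop (445,390)), and the cartridge is home and straight. I'm handing in.

```bash
python3 -c "
from station import manip
print(manip.hand_in())"
```

```text
the job is handed in; nothing more can be done
None
```

I loaded the long white cartridge, flipped the guard open and pressed the start button, then backed the gripper clear and handed in at about 20 s. The hand-in gives no verdict, so the points below rest on my own checks.

- **Cartridge:** I slid it nose first along the bay until it hit the stop, at about 16 N. The catch's sideways force of about 3 to 4 N dropped to zero as it clicked. After I let go, the last top picture shows the cartridge straight against the head, with the catch back where it started, behind the tail.
- **Guard:** I pinched the tab and swung it over. It stayed open after release and was still open in the last pictures.
- **Button:** I pressed until it bottomed. The force was 13 N and the fingertips were about 5.8 mm below the button's rest height. It looks up again in the last side picture.
- **Everything else:** The vials in view were standing, and the short and yellow cartridges looked unmoved. In the last top picture the arm hid the vial on the box's left, but the side picture shows it upright.

No check failed. The two cameras' position fits disagreed by about 2 to 4 mm, and the contact forces took up the difference.

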